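# Load the bottle labeller and set its drive lever

## Robot

A 6-joint arm with a two-finger parallel gripper is mounted at the origin on the work surface. World frame = base frame: x ahead of the robot, y to its left, z up, the work surface at z = 0. Lengths are in mm, angles in rad, forces in N, time in s.
With the tool pointing down it reaches from about 250 to 775 mm from the base axis. Payload 4 kg.
Tool frame: the origin (TCP) lies at the very end of the fingers, on their centre line; the grasp point (between the pads) lies 19 mm behind it (bot.hold_point_z is the distance from the TCP to the grasp point, in mm); z points along the fingers, y is the line along which they close (so a half turn about z gives the same grasp; the last joint's range is limited). The gripper opens to 85 mm and grips with 20 to 120 N. Pads are 22 mm wide; open, the fingers measure 114 mm over their backs; the gripper's body (76 mm by 85 mm) begins 54 mm behind the grasp point. The pads swing forward as they close: fully open they stand 13 mm farther back than shut.
Start: joints at [1.055, 0.087, 1.371, -0, 1.684, -0.103], TCP at [220.657, 503.814, 231.341] pointing down, gripper open.
Joint ranges: [-3.1, 3.1], [-0.76, 2.03], [0.27, 2.55], [-1.08, 4.22], [0.17, 2.65], [-2.57, 2.57]. Speed limits (rad/s): [2.79, 2.79, 3.14, 3.14, 3.14, 3.14].

## Interface

Orientations are given as a unit quaternion [x, y, z, w].
In Python, from bench import bot gives the robot as it stands.
- The arm moves only by the tool play_rows, never from a script. Its argument "series" is one flat list of numbers, 7 for each row, row after row: the shift along the tool's x, y, z as a fraction of full scale, then the turn, a rotation vector about the tool's x, y, z as a fraction of full scale, then the opening, from 0 (shut) to 1 (fully open). In form: [tx, ty, tz, ax, ay, az, gripper, tx, ty, tz, ax, ay, az, gripper, ...]. A call has 1 to 20 rows; each row shifts and turns the commanded pose from where the row before left it, along the tool's axes as they then stand; what a row does not reach is not made up. Full scale, the value 1, is 5 cm for a shift and pi rad for a turn. A row lasts 1/8 s, in which the tool goes at most 62.5 mm and 10.7 degrees, less where a joint would pass 70% of its speed; a pose out of reach is approached as far as the arm can. A call with a number of a shift or a turn outside -1 to 1 is refused whole. A call with a gripper value outside its range is refused whole. The fingers move at their own pace and stop on an object; "squeeze" is the grip in N (left out, the last holds). Time passes only in rows, so rows that do not move let the fingers close. It gives the time, the measured TCP pose, the force, the opening and the grip force at its end, in the units of the state.
- bot.observe(): the state, without advancing time (a new reading comes with each control period).
- bot.snapshot(name): name is "scene" or "side" or "wrist"; returns a dict with "color" (400x640x3 uint8, blue, green, red), "mtx" (3x3 intrinsics, pixels), "distortion" ([k1, k2, p1, p2, k3] as OpenCV has them; the pictures are not rectified), "extrinsics" (4x4, takes a point from camera to world coordinates). Camera axes: x right, y up, looking along -z (the intrinsics and any distortion apply to the point x, -y, -z); pixel columns grow to the right and rows downward; lengths in mm; the calibration is good to about 2 mm. A picture is of the moment at which its call begins. There is no depth.
- bot.job_done(): hands the job in; it is judged then, once.
Trained networks look in the newest picture that a camera, given by its name, has taken for a name from the list of things; names that differ only in an ending like _2 or _b are one class to them, and where a whole thing is asked for, a point or a joint stands for the part that bears it (a point fixed in the world has none). Each returns a list of dicts, best first, with "score" (0 to 1); they miss things now and then, are a little off and sometimes report something else, mostly with a low value. They report only what shows in the picture. A call takes as long as a camera call. They do not tell look-alikes from the thing itself.
- bot.boxes_of(camera, query): "extent" ([left, top, width, height] in pixels, round what is visible of it).
- bot.place_of(camera, query): "position" ([column, row] in pixels: a listed point, or the origin of a listed thing).
The state is a dict: "time_s": time; "joint_positions": joint angles; "qvel": joint speeds; "effort": joint torques, N m; "tool_pos": TCP position; "eef_rot": TCP orientation; "force": force on the tool from outside, world axes, zero at the start; "wrist_torque": the same for the moment, N m; "grip_width": opening from 0.0 (shut) to 1.0 (fully open); "finger_force": force on a finger pad.
Only numpy, scipy, OpenCV 4.12 (cv2) and the standard library are available. Lean on these libraries where they do the work, as an engineer would, in place of code of your own. Each camera call takes 0.05 s, during which the arm holds its last target. There are 200 camera calls.

## Task

Get the bench labeller ready for its next run: gently lay the amber bottle with the white cap on its side on the machine's four black rollers, foot against or just short of the blue end plate and cap towards the lever side, and let go of it. Then swing the lever until it lines up with the orange marker on its dial. Leave the other things on the table standing where they are.

Things in the scene. Friction and masses are not known exactly. Their poses are not given: they have to be found in the camera images.
- bottle: The amber bottle, upright at the start: round body 44 mm in diameter from 0 to 115 mm above its foot, then a neck and a white cap (28 mm in diameter, from 123 to 160 mm). 220 g. Origin: centre of the underside (foot); z runs from foot to cap along its axis.
- bottle_mid (a point): Point on the amber bottle's axis at the middle of its body, 57.5 mm above the foot.
- bottle_cap (a point): Centre of the top of the amber bottle's cap, 160 mm above the foot.
- labeller: The labelling machine, fixed to the table: white base plate 230 x 425 mm (x -100 to 130, y -200 to 225 mm in its frame), 20 mm high; roller cradle in the -y half, grey lever console (x -65 to 105, y 25 to 215 mm, top 40 mm above the table) in the +y half, a paper label roll (radius 36, top 54 mm high) 115 mm in +x from the cradle point. Origin: on the table; z up.
- cradle (a point): Where the middle of the bottle's body (bottle_mid) belongs when it lies along y, cap to +y, on the rollers: 75 mm above the table, axes as the labeller's. Four fixed black rollers (28 mm diameter, 14 mm wide, axles along y) centred at x +-22, y +-42 mm, 28.5 mm below this point; between the two pairs it is open to the base plate, 55 mm below this point.
- end_plate (a point): Centre of the inner face of the upright blue end plate (80 mm wide in x, 8 thick, top 120 mm above the table), 63 mm in -y from the cradle point. The bottle's foot belongs 2 to 20 mm from it; touching is fine.
- lever (a joint): Angle of the lever about its upright hinge, rad: 0 at its stop on the side away from the cradle, growing counterclockwise seen from above to 1.7 towards the cradle. It stays where it is left (it takes about 1.5 N at the knob).
- lever_hinge (a point): Point on the lever's hinge axis at the height of the console's top (40 mm above the table). Its x axis runs along the lever to the knob.
- lever_knob (a point): Centre of the top of the lever's upright black knob, 100 mm above the table, 90 mm from the hinge axis. Knob: 20 mm in diameter, 48 mm tall; it stands on the steel blade (12 mm wide, top 60 mm above the table). Its x axis runs along the lever, away from the hinge.
- marker: The fixed orange marker, a flat bar (9 mm wide, square tip 16 mm wide, 6 mm thick) on the console's top below the lever, pointing outwards from the hinge, 40 to 120 mm from it. Origin: on the hinge axis at the console's top; x points along the marker. The lever is set when its x axis is in line with this one.
- green_bottle: Green, black-capped round bottle of the same shape and size as the amber one, standing upright; a bystander. Origin: centre of its underside.
- blue_bottle: Blue, metal-capped round bottle of the same shape and size as the amber one, standing upright; a bystander. Origin: centre of its underside.
- jar: Low glass jar, 56 mm in diameter, 55 mm high; a bystander. Origin: centre of its underside.
- beaker: Open glass beaker, 76 mm in diameter, 90 mm high; a bystander. Origin: centre of its underside.
- carton: Upright white and pink carton, 60 x 60 x 140 mm; a bystander. Origin: centre of its underside.
Mind the look-alikes: they are no part of the job. What is meant by the bottle is not yellow, and is the smaller of those in its own colour.

How it is judged:
By the outcome, as a careful person would: the job done as asked, in the order asked, and still so for the second after the job is handed in, with the robot touching nothing.
It also fails if it takes over 69 s, if anything falls off the work surface, if the arm or the gripper's body presses on something with over 40 N, if the wrist force passes 120 N, or if a joint passes its speed limit or range.

## Working session

There is one attempt and no reset: what is moved stays moved. The work goes in short steps, Python scripts to look and compute and a tool call to move; the robot and the scene stay as the last step left them, time stands still between calls to the robot, and variables do not carry over. Pictures are saved under pics/ and viewed, at most 12 in all, crops included, and the job is handed in when it is done.

Besides the shell and the picture viewer there is one more tool, called after "Emit:" by a JSON object that holds its "op" and its "data". play_rows: Moves the arm, as the interface text tells. Shift numbers are shares of 5 cm and turn numbers shares of pi rad, none past 1 either way. Its arguments: {"type":"object","properties":{"series":{"type":"array","items":{"type":"number"}},"squeeze":{"type":"number"}},"required":["series"]}

```bash
ls; mkdir -p pics
cat > h.py <<'E'
import numpy as np, cv2
from bench import bot
from scipy.spatial.transform import Rotation as R
def ray(s,px):
    u=cv2.undistortPoints(np.array([[px]],float),np.array(s["mtx"],float),np.array(s["distortion"],float))[0,0]
    E=np.array(s["extrinsics"]);d=E[:3,:3]@np.array([u[0],-u[1],-1]);return E[:3,3],d/np.linalg.norm(d)
def atz(s,px,z):
    o,d=ray(s,px);return o+d*(z-o[2])/d[2]
def tri(rs):
    A=0;b=0
    for o,d in rs:
        P=np.eye(3)-np.outer(d,d);A=A+P;b=b+P@o
    return np.linalg.solve(A,b)
def proj(s,p):
    E=np.linalg.inv(np.array(s["extrinsics"]));c=E[:3,:3]@np.array(p,float)+E[:3,3]
    c=np.array([c[0],-c[1],-c[2]]);return cv2.projectPoints(c[None],np.zeros(3),np.zeros(3),np.array(s["mtx"],float),np.array(s["distortion"],float))[0][0,0]
E
cat > a.py <<'E'
from h import *
np.set_printoptions(precision=1,suppress=True)
S={}
for c in("scene","side"):
    S[c]=bot.snapshot(c);cv2.imwrite(f"pics/{c}0.png",S[c]["color"]);print(c,np.array(S[c]["extrinsics"])[:3,3])
H=dict(bottle=0,bottle_cap=160,cradle=75,end_plate=None,lever_hinge=40,lever_knob=100,marker=40,labeller=0,green_bottle=0,blue_bottle=0,jar=0,beaker=0,carton=0)
for n,z in H.items():
    for c in S:
        for r in bot.place_of(c,n)[:4]:
            if r["score"]>.2: print(n,c,round(r["score"],2),np.array(r["position"]),atz(S[c],r["position"],z if z is not None else 75))
print(bot.observe())
E
python3 a.py
```

```text
pics
scene [1031.7 -611.7  935.4]
side [551.5 761.6 748.3]
bottle scene 0.89 [240.1 319.4] [ 632.9 -381.7    0. ]
bottle scene 0.81 [279.5 268.9] [ 615.1 -200.6    0. ]
bottle scene 0.77 [304.  292.7] [ 719.3 -217.5    0. ]
bottle side 0.95 [325.2 191.7] [ 614.4 -213.8    0. ]
bottle side 0.76 [325.  165.2] [ 626.6 -355.8    0. ]
bottle side 0.62 [293.7 188.8] [ 710.1 -217.8    0. ]
bottle side 0.35 [324.4 149. ] [ 636.8 -456.     0. ]
bottle_cap scene 0.94 [302.9 250.6] [ 698.5 -194.1  160. ]
bottle_cap scene 0.87 [277.3 240.6] [ 626.8 -210.   160. ]
bottle_cap scene 0.76 [229.7 286.2] [ 624.4 -377.6  160. ]
bottle_cap side 0.89 [286.6 128.5] [ 738.3 -297.   160. ]
bottle_cap side 0.71 [323.2 118.9] [ 636.7 -370.   160. ]
bottle_cap side 0.69 [325.2 144.7] [ 618.2 -218.4  160. ]
cradle scene 0.96 [297.1 186.1] [490.2  40.2  75. ]
cradle side 0.78 [364.9 233.8] [500.3  38.6  75. ]
end_plate scene 0.82 [283.5 197.5] [487.8 -26.   75. ]
end_plate scene 0.52 [359.8 152.4] [562.4 311.9  75. ]
end_plate side 0.75 [369.6 218.4] [488.8 -18.8  75. ]
lever_hinge scene 0.72 [363.2 175.5] [619.
[... 942 characters left out ...]
8.9] [ 412.3 -358.8    0. ]
beaker scene 0.82 [282.6 323.5] [ 729.4 -322.     0. ]
beaker side 0.74 [293.7 169.4] [ 724.7 -320.3    0. ]
carton scene 0.63 [242.5 250.6] [ 483.8 -220.2    0. ]
carton scene 0.57 [340.  276.2] [ 769.8 -112.7    0. ]
carton side 0.78 [269.1 210.4] [ 764.8 -110.1    0. ]
{'time_s': 1.4, 'joint_positions': array([ 1.1,  0.1,  1.4, -0. ,  1.7, -0.1]), 'qvel': array([-0.,  0.,  0., -0.,  0.,  0.]), 'effort': array([ -0. , -35.2, -31.3,  -0. ,   0. ,   0. ]), 'tool_pos': array([220.7, 503.8, 231.3]), 'eef_rot': array([0.2, 1. , 0. , 0. ]), 'force': array([-0.7,  0.5, -0.7]), 'wrist_torque': array([0.1, 0. , 0. ]), 'finger_force': 0.0, 'grip_width': 1.001040471353659}
```

```bash
python3 -c "
import cv2
a=cv2.imread('pics/scene0.png')[130:350,150:420];b=cv2.imread('pics/side0.png')[90:350,240:440]
cv2.imwrite('pics/v1.png',cv2.resize(a,None,fx=2.7,fy=2.7,interpolation=2));cv2.imwrite('pics/v2.png',cv2.resize(b,None,fx=2.3,fy=2.3,interpolation=2))"
```

```text
(no output)
```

View pics/v1.png

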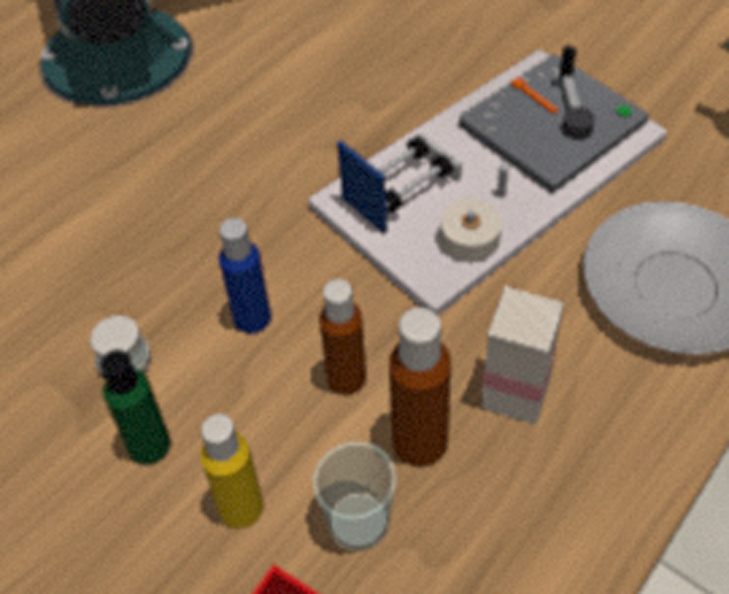

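View pics/v2.png

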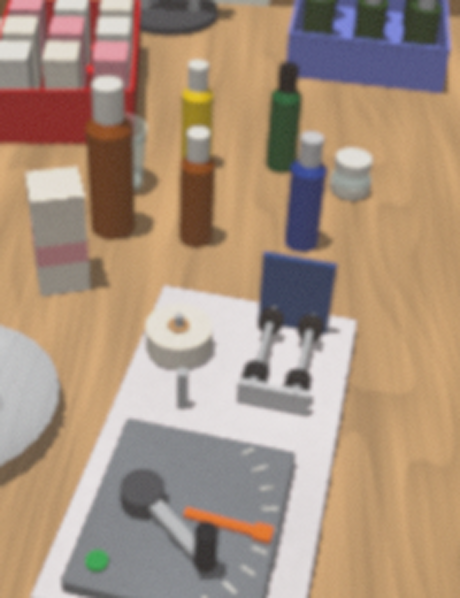

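Amber target is the small one: in scene ≈(279,269), its larger twin at ≈(304,293), yellow at ≈(240,319). Machine, lever and marker are clear in both views. Next I fit the machine's pose.

```bash
cat > b.py <<'E'
from h import *
from scipy.optimize import least_squares
np.set_printoptions(precision=2,suppress=True)
S={c:bot.snapshot(c) for c in("scene","side")}
C=[(-100,-200),(130,-200),(130,225),(-100,225)]
px=[("scene",0,(265.6,205.9)),("scene",1,(311.9,244.1)),("scene",2,(396.3,178.1)),("scene",3,(351.9,149.3)),("side",1,(311.7,214.8)),("side",0,(394.3,229.1))]
def f(p):
    r=R.from_euler('z',p[2]).as_matrix();o=[]
    for c,i,q in px: o.append(proj(S[c],r@[*C[i],20]+[p[0],p[1],0])-q)
    return np.ravel(o)
s=least_squares(f,[545,130,-.2]);print("labeller",s.x,s.fun)
y=s.x[2];r=R.from_euler('z',y).as_matrix()
print("cradle in lab",r.T@(np.array([495,39.4,75])-[s.x[0],s.x[1],0]))
# end plate top corners (z 120) & marker/lever in world
T=lambda n,u,v:((150+u/2.7,130+v/2.7) if n=="scene" else (240+u/2.3,90+v/2.3))
print("ep top",atz(S["scene"],T("scene",340,147),120),atz(S["scene"],T("scene",384,188),120),atz(S["side"],T("side",263,254),120),atz(S["side"],T("side",334,263),120))
print("marker tip",atz(S["scene"],T("scene",516,83),43),atz(S["side"],T("side",268,532),43),"inner",atz(S["scene"],T("scene",554,108),43),atz(S["side"],T("side",187,512),43))
print("knob top",atz(S["scene"],T("scene",568,48),100),atz(S["side"],T("side",206,527),100))
print("hinge z60?",atz(S["scene"],T("scene",578,120),60),atz(S["side"],T("side",143,488),60))
print("bottle foot",tri([ray(S["scene"],(279.5,268.9)),ray(S["side"],(325.2,191.7))]),"cap",tri([ray(S["scene"],(277.3,240.6)),ray(S["side"],(325.2,144.7))]))
print("big foot",tri([ray(S["scene"],(304,292.7)),ray(S["side"],(293.7,188.8))]))
for n in("cradle","lever_knob","lever_hinge"): print(n,[(c,d["position"],d["score"]) for c in S for d in bot.place_of(c,n)[:2]])
E
python3 b.py
```

```text
labeller [550.92 133.4   -0.17] [-1.24 -2.8  -0.31  0.5   1.66  0.2  -1.27 -1.41 -1.61 -1.22 -0.04 -0.17]
cradle in lab [ -39.46 -102.01   75.  ]
ep top [461.8  -28.62 120.  ] [542.57 -47.33 120.  ] [530.24 -30.06 120.  ] [454.81 -22.9  120.  ]
marker tip [515.91 264.2   43.  ] [512.98 264.45  43.  ] inner [583.32 253.85  43.  ] [585.69 250.18  43.  ]
knob top [564.22 307.81 100.  ] [566.32 304.57 100.  ]
hinge z60? [628.31 237.2   60.  ] [626.17 240.74  60.  ]
bottle foot [ 615.76 -203.83    6.59] cap [ 622.36 -211.37  161.79]
big foot [ 714.38 -217.7    -1.73]
cradle [('scene', [300.6, 187.3], 0.59), ('side', [366.4, 232.0], 0.71), ('side', [391.9, 171.0], 0.59)]
lever_knob [('scene', [359.1, 148.9], 0.7), ('side', [329.1, 318.0], 0.78)]
lever_hinge [('scene', [362.9, 177.4], 0.68), ('side', [301.0, 308.1], 0.97)]
```

```bash
cat >> h.py <<'E'
def frame(z,y):
    z=np.array(z,float);z/=np.linalg.norm(z);y=np.array(y,float);y-=z*(y@z);y/=np.linalg.norm(y)
    return np.column_stack([np.cross(y,z),y,z])
def plan(p1,R1,n,g,p0=None,R0=None):
    o=bot.observe();p=np.array(o["tool_pos"] if p0 is None else p0,float);M=R.from_quat(o["eef_rot"]).as_matrix() if R0 is None else R0
    w=R.from_matrix(M.T@R1).as_rotvec();out=[];d=(np.array(p1)-p)/n
    for k in range(n):
        s=M.T@(np.array(p1)-p)/(n-k)/50;a=np.round(R.from_matrix(M.T@R1).as_rotvec()/np.pi/(n-k),3);s=np.round(s,3)
        out+=[*s,*a,g];p=p+M@(s*50);M=M@R.from_rotvec(a*np.pi).as_matrix()
    print("deg/row",np.degrees(np.linalg.norm(w))/n,"mm/row",np.linalg.norm(d));print(",".join(f"{v:g}" for v in np.array(out)+0.0));return p,M
def log():
    o=bot.observe()
    import json;open("log.txt","a").write(json.dumps([list(map(float,o[k])) for k in("joint_positions","tool_pos","eef_rot")])+"\n")
    print(o["time_s"],np.round(o["tool_pos"],1),np.round(o["joint_positions"],3),np.round(R.from_quat(o["eef_rot"]).as_matrix(),3).tolist())
E
python3 - <<'E'
from h import *
log()
M=frame([0,0,-1],[0.985,-.17,0])
plan([470,100,380],M,10,1)
E
```

```text
1.8 [220.6 503.8 231.3] [ 1.055  0.087  1.371  0.     1.684 -0.103] [[-0.916, 0.401, -0.0], [0.401, 0.916, 0.0], [0.0, 0.0, -1.0]]
deg/row 7.613929682647759 mm/row 49.733700839676345
-0.781,-0.54,-0.297,0,0,0.042,1,-0.845,-0.432,-0.297,0,0,0.042,1,-0.895,-0.317,-0.297,0,0,0.042,1,-0.928,-0.197,-0.298,0,0,0.042,1,-0.946,-0.073,-0.297,0,0,0.042,1,-0.948,0.052,-0.298,0,0,0.043,1,-0.932,0.179,-0.297,0,0,0.042,1,-0.9,0.3,-0.298,0,0,0.043,1,-0.852,0.419,-0.297,0,0,0.042,1,-0.789,0.528,-0.298,0,0,0.043,1
```

Emit:
{"op": "play_rows", "data": {"series": [-0.78, -0.54, -0.3, 0, 0, 0.042, 1, -0.85, -0.43, -0.3, 0, 0, 0.042, 1, -0.9, -0.32, -0.3, 0, 0, 0.042, 1, -0.93, -0.2, -0.3, 0, 0, 0.042, 1, -0.95, -0.07, -0.3, 0, 0, 0.042, 1, -0.95, 0.05, -0.3, 0, 0, 0.043, 1, -0.93, 0.18, -0.3, 0, 0, 0.042, 1, -0.9, 0.3, -0.3, 0, 0, 0.043, 1, -0.85, 0.42, -0.3, 0, 0, 0.042, 1, -0.79, 0.53, -0.3, 0, 0, 0.043, 1, 0, 0, 0, 0, 0, 0, 1]}}

```text
time_s: 3.18
tool_pos: [472.2, 97.0, 381.9]
eef_rot: [0.767, 0.642, 0.0, 0.001]
force: [0.7, 0.3, 0.8]
grip_width: 1.002
finger_force: 0.0
```

```bash
cat > c.py <<'E'
from h import *
np.set_printoptions(precision=2,suppress=True)
log();s=bot.snapshot("wrist");cv2.imwrite("pics/w1.png",s["color"]);import pickle;pickle.dump(s,open("w1.pkl","wb"))
print(np.array(s["extrinsics"]))
for n,z in dict(cradle=75,lever_hinge=40,lever_knob=100,marker=40,labeller=0).items():
    for r in bot.place_of("wrist",n)[:2]: print(n,r["score"],np.array(r["position"]),atz(s,r["position"],z))
E
python3 c.py
```

```text
3.175 [472.2  97.  381.9] [ 0.09 -0.05  1.21 -0.    1.98  0.26] [[0.175, 0.985, 0.002], [0.985, -0.175, -0.0], [-0.0, 0.002, -1.0]]
[[  0.98   0.17   0.05 486.41]
 [ -0.18   0.93   0.31 174.95]
 [  0.    -0.31   0.95 524.19]
 [  0.     0.     0.     1.  ]]
cradle 0.97 [340.9 187. ] [501.36  36.77  75.  ]
lever_hinge 0.6 [410.6  29.2] [634.84 238.97  40.  ]
marker 0.43 [340.9 222.2] [492.86 -36.92  40.  ]
labeller 0.93 [357.6 117. ] [549.93 129.74   0.  ]
```

View pics/w1.png

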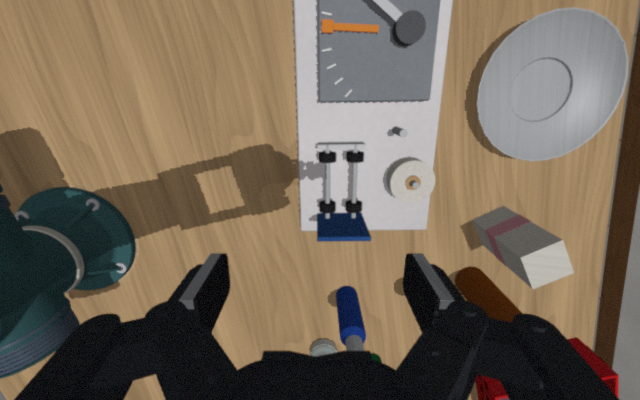

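Wrist view: rollers at (328,156),(355,156),(328,206),(355,206), blue plate (317–369, 213–240), marker (323,27)–(378,29), hinge disc (410,28).

Run:
```python
from h import *
import pickle
np.set_printoptions(precision=2,suppress=True)
s=pickle.load(open("w1.pkl","rb"))
r=[atz(s,p,53) for p in((328,156),(355,156),(328,206),(355,206))]
print(r,"mean",np.mean(r,0)); 
a=(r[0]+r[1]-r[2]-r[3])/2;b=(r[1]+r[3]-r[0]-r[2])/2;print("len",np.linalg.norm(a),np.linalg.norm(b),"yaw",np.arctan2(-a[0],a[1]),np.arctan2(b[1],b[0]))
c0,c1=atz(s,(302,230),20),atz(s,(429,230),20);print("corners",c0,c1,np.linalg.norm(c1-c0),np.arctan2(*(c1-c0)[1::-1]))
y=np.arctan2(*(c1-c0)[1::-1]);M=R.from_euler('z',y).as_matrix();o=(c0+c1)/2-M@[15,-200,20];print("lab",o,y)
cr=np.mean(r,0);print("cradle in lab",M.T@(cr-o))
m0,m1=atz(s,(323,27),46),atz(s,(378,29),46);h=atz(s,(410,28),64);print("marker",m0,m1,"ang",np.arctan2(*(m0-m1)[1::-1]),"hinge",h)
print("ep top",atz(s,(317,240),120),atz(s,(370,240),120))
bots=[(617,-207,0),(617,-207,160)]
for l in open("log.txt"): pass
import json
L=[json.loads(l) for l in open("log.txt")]
for j,p,q in L:
    p=np.array(p);az=j[0];print("radial",p[0]*np.cos(az)+p[1]*np.sin(az),"lat",-p[0]*np.sin(az)+p[1]*np.cos(az),p[2],j)
```

```text
[array([489.84,  83.78,  53.  ]), array([531.56,  76.25,  53.  ]), array([476.07,   1.33,  53.  ]), array([520.1 ,  -6.61,  53.  ])] mean [504.39  38.69  53.  ]
len 83.6152693208845 43.56785094123851 yaw -0.1514830348301719 -0.1784990473540508
corners [421.09 -48.3   20.  ] [648.28 -89.15  20.  ] 230.83676423958968 -0.17790682208985575
lab [555.31 130.77   0.  ] -0.17790682208985575
cradle in lab [-33.82 -99.64  53.  ]
marker [512.86 262.87  46.  ] [588.22 246.68  46.  ] ang 2.930043040348345 hinge [626.8  237.37  64.  ]
ep top [452.75 -23.79 120.  ] [529.73 -37.66 120.  ]
radial 547.0836338344536 lat 56.61054508859928 231.32614609306054 [1.054899311903926, 0.08721373444865783, 1.3707142064234978, 3.26741633078407e-05, 1.6836255301108902, -0.10307323485034478]
radial 478.7298717938274 lat 56.43972970119908 381.9455014779028 [0.08535725341797484, -0.045744023641638244, 1.2090592985306945, -0.0005371081995553951, 1.9768080855102206, 0.2612696434934631]
```

Run:
```python
from h import *
def G(az,th): # tool points along azimuth az, th below horizontal
    h=np.array([np.cos(az),np.sin(az),0]);return frame(h*np.cos(th)-np.array([0,0,np.sin(th)]),[np.sin(az),-np.cos(az),0])
M=G(np.radians(40),np.radians(60));p,m=plan([550,-60,360],M,7,.8)
M=G(np.radians(29),np.radians(30));plan(np.array([617,-207,350])+19*M[:,2],M,7,.8,p,m)
```

```text
deg/row 7.128231863921954 mm/row 25.80258806410126
-0.414,0.302,0.06,-0.008,0.023,0.031,0.8,-0.386,0.34,0.039,-0.008,0.023,0.031,0.8,-0.353,0.375,0.021,-0.009,0.023,0.031,0.8,-0.316,0.408,0.008,-0.009,0.023,0.031,0.8,-0.276,0.437,-0.001,-0.008,0.023,0.032,0.8,-0.23,0.462,-0.008,-0.009,0.022,0.031,0.8,-0.183,0.482,-0.009,-0.008,0.023,0.032,0.8
deg/row 4.5522471030188845 mm/row 23.184002889593984
-0.094,0.454,0.009,-0.006,0.024,0.006,0.8,-0.087,0.455,0.011,-0.006,0.024,0.006,0.8,-0.079,0.457,0.013,-0.006,0.024,0.006,0.8,-0.071,0.458,0.017,-0.007,0.023,0.006,0.8,-0.064,0.459,0.022,-0.006,0.024,0.006,0.8,-0.057,0.459,0.025,-0.007,0.023,0.007,0.8,-0.049,0.46,0.032,-0.006,0.024,0.006,0.8
```

Emit:
{"op": "play_rows", "data": {"series": [-0.41, 0.3, 0.06, -0.008, 0.023, 0.031, 0.8, -0.39, 0.34, 0.04, -0.008, 0.023, 0.031, 0.8, -0.35, 0.37, 0.02, -0.009, 0.023, 0.031, 0.8, -0.32, 0.41, 0.01, -0.009, 0.023, 0.031, 0.8, -0.28, 0.44, 0, -0.008, 0.023, 0.032, 0.8, -0.23, 0.46, -0.01, -0.009, 0.022, 0.031, 0.8, -0.18, 0.48, -0.01, -0.008, 0.023, 0.032, 0.8]}}

```text
time_s: 4.35
tool_pos: [550.0, -60.8, 360.2]
eef_rot: [0.908, 0.328, 0.245, -0.089]
force: [0.2, 0.2, -0.3]
grip_width: 0.803
finger_force: 0.0
```

```bash
python3 -c "
from h import *
log()"
```

```text
4.35 [550.  -60.8 360.2] [-0.496 -0.124  1.412  0.487  1.634  0.467] [[0.665, 0.639, 0.386], [0.552, -0.769, 0.323], [0.503, -0.002, -0.864]]
```

Emit:
{"op": "play_rows", "data": {"series": [-0.09, 0.45, 0.01, -0.006, 0.024, 0.006, 0.8, -0.09, 0.46, 0.01, -0.006, 0.024, 0.006, 0.8, -0.08, 0.46, 0.01, -0.006, 0.024, 0.006, 0.8, -0.07, 0.46, 0.02, -0.007, 0.023, 0.006, 0.8, -0.06, 0.46, 0.02, -0.006, 0.024, 0.006, 0.8, -0.06, 0.46, 0.03, -0.007, 0.023, 0.007, 0.8, -0.05, 0.46, 0.03, -0.006, 0.024, 0.006, 0.8, 0, 0, 0, 0, 0, 0, 0.8]}}

```text
time_s: 5.35
tool_pos: [630.9, -200.4, 337.7]
eef_rot: [0.839, 0.215, 0.483, -0.126]
force: [0.6, 0.2, 0.8]
grip_width: 0.797
finger_force: 0.0
```

```bash
python3 -c "
from h import *
log()"
```

```text
5.35 [ 630.9 -200.4  337.7] [-0.829  0.02   1.551  1.033  1.368  0.124] [[0.441, 0.483, 0.756], [0.239, -0.875, 0.42], [0.865, -0.005, -0.502]]
```

```bash
cat > kin.py <<'E'
from h import *
import json
from scipy.optimize import least_squares
L=[json.loads(l) for l in open("log.txt")]
def fk(j,p):
    e=lambda a,t:R.from_euler(a,t).as_matrix()
    A=e('z',j[0]);B=A@e('y',j[1]);C=A@e('y',j[1]+j[2]);D=C@e('z',-j[3])@e('y',j[4])@e('z',p[7]*1.0-j[5]*p[8])
    return A@[p[0],p[1],p[2]]+B@[0,0,p[3]]+C@[p[4],0,p[5]]+D@[0,0,p[6]],D
def fit():
    g=lambda p:np.ravel([fk(j,[*p,0,0])[0]-t for j,t,q in L])
    P=least_squares(g,[0,56,300,300,0,300,200]);return P
LO=np.array([-3.1,-.76,.27,-1.08,.17,-2.57]);HI=np.array([3.1,2.03,2.55,4.22,2.65,2.57])
E
python3 - <<'E'
from kin import *
np.set_printoptions(precision=3,suppress=True)
s=fit();print(s.x,np.abs(s.fun).max())
for j,t,q in L: print(fk(j,[*s.x,0,0])[1][:,2],R.from_quat(q).as_matrix()[:,2]); 
for sg in(1,-1):
    for j,t,q in L:
        D=fk(j,[*s.x,0,sg])[1];print(sg,R.from_matrix(D.T@R.from_quat(q).as_matrix()).as_rotvec())
E
```

```text
[ 541.182   89.445   73.843 -295.059 -355.557   76.498 -224.363] 134.85279711119514
[ 0.  0. -1.] [-0.  0. -1.]
[ 0.001  0.001 -1.   ] [ 0.002 -0.    -1.   ]
[-0.059 -0.499 -0.864] [ 0.386  0.323 -0.864]
[-0.485 -0.717 -0.502] [ 0.756  0.42  -0.502]
1 [-0.     0.     1.365]
1 [ 0.001 -0.001  2.094]
1 [-0.875  0.875  2.198]
1 [-1.683  1.683  1.444]
-1 [-0.     0.     1.571]
-1 [ 0.001 -0.001  1.571]
-1 [-0.333  1.01   1.374]
-1 [-1.413  1.817  1.326]
```

```bash
sed -i "s/e('z',-j\[3\])/e('z',j[3])/; s/e('z',p\[7\]\*1.0-j\[5\]\*p\[8\])/e('z',np.pi\/2+j[5])/; s/\[\*p,0,0\]/p/" kin.py
cat >> kin.py <<'E'
def ik(P,pt,Rt,j0):
    f=lambda j:np.r_[(fk(j,P)[0]-pt)/100,R.from_matrix(fk(j,P)[1].T@Rt).as_rotvec()]
    s=least_squares(f,np.clip(j0,LO+1e-3,HI-1e-3),bounds=(LO,HI));return s.x,np.abs(s.fun).max()
def G(az,th):
    h=np.array([np.cos(az),np.sin(az),0]);return frame(h*np.cos(th)-np.array([0,0,np.sin(th)]),[np.sin(az),-np.cos(az),0])
E
python3 - <<'E'
from kin import *
np.set_printoptions(precision=2,suppress=True)
s=fit();P=s.x;print(P,np.abs(s.fun).max())
j,t,q=L[-1];print(R.from_matrix(fk(j,P)[1].T@R.from_quat(q).as_matrix()).as_rotvec())
c=np.array([.176,.984,0])
for az in(0,15,29,45,60):
  for th in(10,20,30,45):
    M=G(np.radians(az),np.radians(th));a=ik(P,np.array([617,-207,68])+19*M[:,2],M,L[-1][0])
    # place: bottle mid at cradle; tool z = -c sin th - up cos th
    t_=np.radians(th);Mp=frame(-c*np.sin(t_)-np.array([0,0,np.cos(t_)]),[.984,-.176,0])
    b=ik(P,np.array([505.5,43,75])+c*10.5+19*Mp[:,2],Mp,L[1][0])
    J=a[0];e=P[:3]; A=R.from_euler('z',J[0]).as_matrix();elb=A@P[:3]+A@R.from_euler('y',J[1]).as_matrix()@[0,0,P[3]]
    wr=fk(J,[*P[:6],0])[0]
    print(az,th,"g",a[0],round(a[1],3),"elb",elb,"wr",wr,"| p",b[0],round(b[1],3))
E
```

```text
[ -0.   56.6 152.6 449.  100.7 499.8 324.8] 1.376179170620162e-09
[ 0.  0. -0.]
0 10 g [-0.73  0.33  2.15  2.19  0.94 -1.04] 0.0 elb [146.3  -55.08 577.3 ] wr [ 315.85 -207.    121.1 ] | p [ 0.09  0.14  1.68 -0.17  1.37  0.31] 0.0
0 20 g [-0.71  0.21  2.12  1.96  0.72 -0.78] 0.0 elb [108.66 -18.34 591.53] wr [ 329.64 -207.    172.59] | p [ 0.19  0.2   1.64 -0.33  1.44  0.43] 0.0
0 30 g [-0.67  0.14  2.07  1.57  0.57 -0.37] 0.0 elb [ 82.84   6.55 597.46] wr [ 352.17 -207.    220.9 ] | p [ 0.27  0.27  1.6  -0.47  1.52  0.53] 0.0
0 45 g [-0.6   0.1   1.93  0.83  0.58  0.38] 0.0 elb [ 70.44  20.24 599.18] wr [ 400.77 -207.    284.23] | p [ 0.36  0.4   1.54 -0.66  1.65  0.64] 0.0
15 10 g [-0.85  0.41  2.02  1.81  1.14 -0.87] 0.0 elb [160.16 -96.34 564.76] wr [ 326.11 -284.94  121.1 ] | p [ 0.09  0.14  1.68 -0.17  1.37  0.31] 0.0
15 20 g [-0.82  0.3   2.    1.62  0.98 -0.66] 0.0 elb [131.9  -58.57 581.52] wr [ 339.43 -281.37  172.59] | p [ 0.19  0.2   1.64 -0.33  1.44  0.43] 0.0
15 30 g [-0.78  0.22  1.96  1.36  0.87 -0.39] 0.0 elb [110.64 -29.36 590.44] wr [ 361.19 -275.54  220.9 ] | p [ 
[... 1333 characters left out ...]
 570.97] wr [ 464.1  -359.9   284.23] | p [ 0.36  0.4   1.54 -0.66  1.65  0.64] 0.0
60 10 g [-0.87  0.74  1.43  1.23  1.75 -0.66] 0.0 elb [ 237.12 -194.54  485.36] wr [ 466.42 -467.81  121.1 ] | p [ 0.09  0.14  1.68 -0.17  1.37  0.31] 0.0
60 20 g [-0.85  0.65  1.44  1.1   1.66 -0.6 ] 0.0 elb [ 221.69 -167.77  509.68] wr [ 473.32 -455.86  172.59] | p [ 0.19  0.2   1.64 -0.33  1.44  0.43] 0.0
60 30 g [-0.82  0.57  1.45  0.98  1.58 -0.53] 0.0 elb [ 207.76 -139.68  529.6 ] wr [ 484.58 -436.35  220.9 ] | p [ 0.27  0.27  1.6  -0.47  1.52  0.53] 0.0
60 45 g [-0.75  0.48  1.44  0.77  1.47 -0.4 ] 0.0 elb [190.2  -99.04 551.12] wr [ 508.88 -394.26  284.23] | p [ 0.36  0.4   1.54 -0.66  1.65  0.64] 0.0
```

Run:
```python
from h import *
np.set_printoptions(precision=1,suppress=True)
S={c:bot.snapshot(c) for c in("scene","side","wrist")};cv2.imwrite("pics/w2.png",S["wrist"]["color"])
rs=[]
for c,x in(("scene",(277,262)),("side",(325,175))):
    hsv=cv2.cvtColor(cv2.GaussianBlur(S[c]["color"],(3,3),0),cv2.COLOR_BGR2HSV).astype(int)
    m=((hsv[...,0]<14)&(hsv[...,1]>140)&(hsv[...,2]<150)).astype(np.uint8)
    n,l,st,ce=cv2.connectedComponentsWithStats(m)
    for i in range(1,n):
        if st[i,4]>60 and np.linalg.norm(ce[i]-x)<60: print(c,st[i],ce[i],atz(S[c],ce[i],57))
    for r in bot.boxes_of(c,"bottle")[:4]: print(c,"box",np.array(r["extent"]),r["score"])
for n,z in(("bottle",0),("bottle_cap",160),("bottle_mid",57.5)):
    for r in bot.place_of("wrist",n)[:3]: print(n,r["score"],np.array(r["position"]),atz(S["wrist"],r["position"],z))
```

```text
scene [268 244  18  32 389] [276.9 260.7] [ 617.5 -210.    57. ]
scene [294 258  23  45 750] [305.  281.6] [ 720.5 -214.1   57. ]
scene box [270.7 232.   17.   41.6] 0.96
scene box [225.9 280.9  25.6  44.1] 0.81
scene box [292.5 245.   25.9  57.2] 0.67
side [ 232  131   65   62 1715] [270.2 153. ] [ 797.7 -320.2   57. ]
side [319 160  14  36 412] [324.9 177.6] [ 615.9 -206.2   57. ]
side box [318.9 145.9  15.3  53.7] 0.96
side box [279.9 122.7  18.   70.9] 0.79
side box [316.8 115.9  14.7  39.9] 0.65
side box [290.5 297.3  43.6  42.8] 0.65
bottle 0.57 [360.  331.4] [ 726.  -224.9    0. ]
bottle_cap 0.64 [379.  258.7] [ 758.2 -217.1  160. ]
bottle_mid 0.92 [359.5 309.3] [ 732.9 -214.5   57.5]
```

View pics/w2.png

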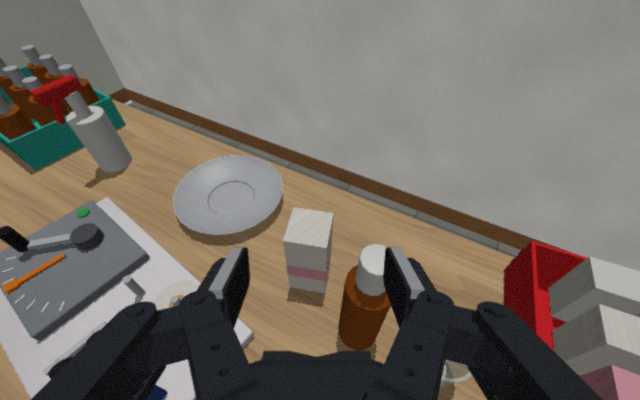

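Run:
```python
from kin import *
M=G(np.radians(36),np.radians(35));q=lambda z:np.array([616.5,-208,z])+19*M[:,2]
p,m=plan(q(260),M,4,.75);p,m=plan(q(68),M,10,.75,p,m)
```

```text
deg/row 2.1637214997381626 mm/row 23.19672868840426
-0.405,-0.012,0.225,0.008,-0.007,-0.005,0.75,-0.4,-0.012,0.234,0.008,-0.007,-0.005,0.75,-0.395,-0.012,0.244,0.009,-0.007,-0.005,0.75,-0.39,-0.011,0.252,0.008,-0.007,-0.005,0.75
deg/row 0.011515438255227292 mm/row 19.19902046612972
-0.314,0,0.22,0,0,0,0.75,-0.314,0,0.22,0,0,0,0.75,-0.315,0,0.221,0,0,0,0.75,-0.314,0,0.22,0,0,0,0.75,-0.315,0,0.221,0,0,0,0.75,-0.314,0,0.22,0,0,0,0.75,-0.315,0,0.221,0,0,0,0.75,-0.314,0.001,0.22,0,0,0,0.75,-0.315,0,0.221,0,0,0,0.75,-0.314,0.001,0.22,0,0,0,0.75
```

Emit:
{"op": "play_rows", "data": {"series": [-0.405, -0.012, 0.225, 0.008, -0.007, -0.005, 0.75, -0.4, -0.012, 0.234, 0.008, -0.007, -0.005, 0.75, -0.395, -0.012, 0.244, 0.009, -0.007, -0.005, 0.75, -0.39, -0.011, 0.252, 0.008, -0.007, -0.005, 0.75, -0.31, 0, 0.22, 0, 0, 0, 0.75, -0.31, 0, 0.22, 0, 0, 0, 0.75, 0, 0, 0, 0, 0, 0, 0.75]}}

```text
time_s: 6.62
tool_pos: [628.2, -198.5, 207.3]
eef_rot: [0.845, 0.271, 0.438, -0.145]
force: [-0.1, 0.2, -0.4]
grip_width: 0.75
finger_force: 0.0
```

Run:
```python
from kin import *
log()
S={c:bot.snapshot(c) for c in("scene","side")}
a=cv2.resize(S["scene"]["color"][170:320,200:350],(390,390),interpolation=2);b=cv2.resize(S["side"]["color"][80:230,260:410],(390,390),interpolation=2)
cv2.imwrite("pics/v3.png",np.hstack([a,b]))
M=G(np.radians(36),np.radians(35));plan(np.array([616.5,-208,68])+19*M[:,2],M,8,.75)
```

```text
6.625 [ 628.2 -198.5  207.3] [-0.814  0.165  1.613  0.983  1.349 -0.092] [[0.469, 0.585, 0.661], [0.332, -0.811, 0.482], [0.818, -0.007, -0.575]]
deg/row 0.028766834811322785 mm/row 19.15360488373544
-0.314,0,0.22,0,0,0,0.75,-0.314,0,0.22,0,0,0,0.75,-0.313,0,0.22,0,0,0,0.75,-0.314,0,0.22,0,0,0,0.75,-0.313,0,0.22,0,0,0,0.75,-0.314,0,0.22,0,0,0,0.75,-0.313,0,0.22,0,0,-0.001,0.75,-0.314,-0.002,0.22,0,0,0,0.75
```

View pics/v3.png

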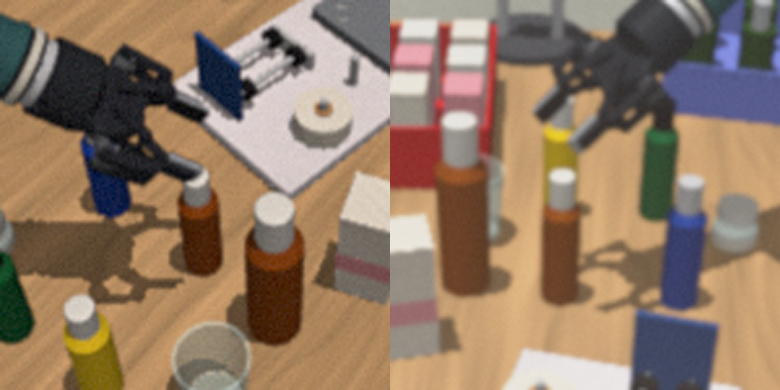

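Fingers straddle the cap from above; blue and green stay clear. Descending.

Emit:
{"op": "play_rows", "data": {"series": [-0.31, 0, 0.22, 0, 0, 0, 0.75, -0.31, 0, 0.22, 0, 0, 0, 0.75, -0.31, 0, 0.22, 0, 0, 0, 0.75, -0.31, 0, 0.22, 0, 0, 0, 0.75]}}

```text
time_s: 7.22
tool_pos: [629.0, -198.6, 132.1]
eef_rot: [0.844, 0.272, 0.439, -0.143]
force: [0.2, 1.1, -0.4]
grip_width: 0.75
finger_force: 0.0
```

Emit:
{"op": "play_rows", "data": {"series": [-0.31, 0, 0.22, 0, 0, 0, 0.75, -0.31, 0, 0.22, 0, 0, 0, 0.75, -0.31, 0, 0.22, 0, 0, 0, 0.75, -0.31, 0, 0.22, 0, 0, 0, 0.75, 0, 0, 0, 0, 0, 0, 0.75]}}

```text
time_s: 7.85
tool_pos: [628.7, -197.6, 55.6]
eef_rot: [0.845, 0.272, 0.438, -0.145]
force: [-0.4, 0.5, 0.6]
grip_width: 0.751
finger_force: 0.0
```

Run:
```python
from kin import *
log()
S={c:bot.snapshot(c) for c in("scene","side")}
a=cv2.resize(S["scene"]["color"][170:320,200:350],(390,390),interpolation=2);b=cv2.resize(S["side"]["color"][80:230,260:410],(390,390),interpolation=2)
cv2.imwrite("pics/v4.png",np.hstack([a,b]))
```

```text
7.85 [ 628.7 -197.6   55.6] [-0.812  0.352  1.729  1.065  1.189 -0.362] [[0.469, 0.585, 0.661], [0.332, -0.811, 0.482], [0.819, -0.007, -0.574]]
```

View pics/v4.png

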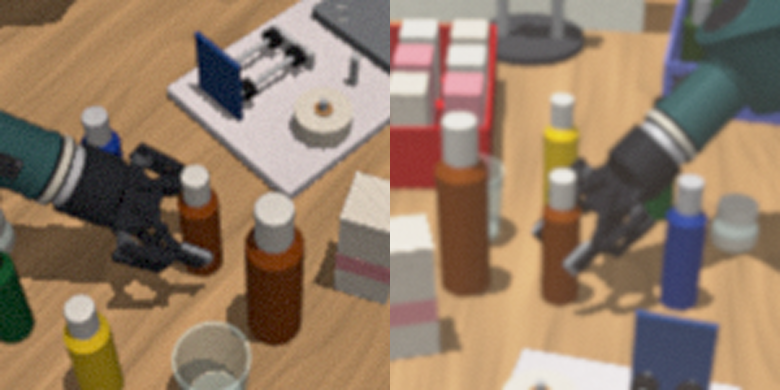

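The bottle (scene crop ≈(200,235)) stands between the fingers. Closing, then a small lift.

Emit:
{"op": "play_rows", "data": {"series": [0, 0, 0, 0, 0, 0, 0.3, 0, 0, 0, 0, 0, 0, 0.3, 0, 0, 0, 0, 0, 0, 0.3, 0, 0, 0, 0, 0, 0, 0.3, 0, 0, 0, 0, 0, 0, 0.3, 0, 0, 0, 0, 0, 0, 0.3], "squeeze": 45}}

```text
time_s: 8.7
tool_pos: [630.1, -198.7, 59.3]
eef_rot: [0.844, 0.273, 0.44, -0.143]
force: [-2.1, 1.2, 5.5]
grip_width: 0.501
finger_force: 46.0
```

Emit:
{"op": "play_rows", "data": {"series": [0.16, 0, -0.11, 0, 0, 0, 0.3, 0.33, 0, -0.23, 0, 0, 0, 0.3, 0.33, 0, -0.23, 0, 0, 0, 0.3, 0, 0, 0, 0, 0, 0, 0.3]}}

```text
time_s: 9.2
tool_pos: [631.0, -199.6, 111.4]
eef_rot: [0.844, 0.273, 0.44, -0.14]
force: [0.4, 0.1, -2.0]
grip_width: 0.502
finger_force: 45.9
```

```bash
cat > pl.py <<'E'
from kin import *
c=np.array([.175,.985,0]);t_=np.radians(35);CR=np.array([504,38.6,75.])
Mp=frame(-c*np.sin(t_)-np.array([0,0,np.cos(t_)]),[.985,-.175,0])
E
python3 - <<'E'
from pl import *
np.set_printoptions(precision=2,suppress=True)
M=G(np.radians(36),np.radians(35))
p,m=plan(np.array([612,-205,270])+19*M[:,2],M,5,.3)
g0=p-19*m[:,2]
# rotate about grasp point
import itertools
g1=CR+c*16.5+[0,0,120]
n=15;w=R.from_matrix(m.T@Mp).as_rotvec();out=[];J=L[-1][0]
P=fit().x
for k in range(n):
    f=(k+1)/n;g=g0+(g1-g0)*f
    Mt=m@R.from_rotvec(w/n).as_matrix();pt=g+19*Mt[:,2]
    s=np.round(m.T@(pt-p)/50,2);a=np.round(R.from_matrix(m.T@Mt).as_rotvec()/np.pi,3)
    out+=[*s,*a,.3];p=p+m@(s*50);m=m@R.from_rotvec(a*np.pi).as_matrix()
    J,e=ik(P,p,m,J);print(J,round(e,3),g)
print(np.degrees(np.linalg.norm(w))/n);print(",".join(f"{v:g}" for v in np.array(out)+0.))
print(R.from_matrix(m.T@Mp).as_rotvec(),p-g1-19*Mp[:,2])
E
```

```text
deg/row 0.05910011495677138 mm/row 29.581591184825008
0.478,-0.025,-0.348,0,0,0,0.3,0.477,-0.025,-0.348,0,0,0,0.3,0.478,-0.025,-0.349,0.001,0,0,0.3,0.477,-0.026,-0.348,0,0,0,0.3,0.478,-0.025,-0.349,0.001,0,0,0.3
[-0.77  0.08  1.56  0.86  1.4   0.  ] 0.0 [ 605.01 -187.71  265.01]
[-0.71  0.05  1.56  0.75  1.39  0.03] 0.0 [ 598.   -170.38  260.01]
[-0.65  0.02  1.55  0.64  1.39  0.06] 0.0 [ 590.99 -153.06  255.01]
[-0.58  0.    1.55  0.52  1.39  0.09] 0.0 [ 583.98 -135.73  250.01]
[-0.51 -0.01  1.55  0.41  1.39  0.13] 0.0 [ 576.98 -118.41  245.01]
[-0.43 -0.02  1.54  0.29  1.4   0.17] 0.0 [ 569.97 -101.08  240.  ]
[-0.34 -0.02  1.53  0.17  1.42  0.21] 0.0 [562.96 -83.75 235.  ]
[-0.25 -0.01  1.53  0.06  1.44  0.26] 0.0 [555.95 -66.43 230.  ]
[-0.17 -0.    1.52 -0.05  1.47  0.3 ] 0.0 [548.94 -49.1  225.  ]
[-0.08  0.02  1.51 -0.15  1.51  0.34] 0.0 [541.93 -31.78 220.  ]
[ 0.01  0.05  1.5  -0.25  1.55  0.38] 0.0 [534.92 -14.45 215.  ]
[ 0.09  0.08  1.49 -0.34  1.6   0.41] 0.0 [527.91   2.87 210.  ]
[ 0.17  0.12  1.48 -0.42  1.65  0.43] 0.0 [520.91  20.2  205.  ]
[ 0.24  0.17  1.47 -0.5   1.71  0.44] 0.0 [513.9   37.53 200.  ]
[ 0.31  0.21  1.46 -0.57  1.76  0.45] 0.0 [506.89  54.85 195.  ]
6.536538367646448
-0.07,-0.37,0.13,0.003,-0.032,-0.018,0.3,-0.03,-0.36,0.13,0.003,-0.032,-0.018,0.3,0,-0.36,0.14,0.003,-0.032,-0.018,0.3,0.03,-0.36,0.13,0.003,-0.032,-0.018,0.3,0.07,-0.35,0.13,0.003,-0.032,-0.018,0.3,0.1,-0.34,0.12,0.003,-0.032,-0.018,0.3,0.13,-0.34,0.11,0.003,-0.032,-0.018,0.3,0.16,-0.32,0.09,0.003,-0.032,-0.018,0.3,0.18,-0.31,0.07,0.003,-0.032,-0.018,0.3,0.21,-0.29,0.05,0.003,-0.032,-0.018,0.3,0.23,-0.29,0.03,0.003,-0.032,-0.018,0.3,0.25,-0.26,0.01,0.003,-0.032,-0.018,0.3,0.26,-0.25,-0.03,0.003,-0.032,-0.018,0.3,0.27,-0.23,-0.05,0.003,-0.032,-0.018,0.3,0.27,-0.21,-0.08,0.003,-0.032,-0.018,0.3
[0.   0.02 0.01] [ 0.23 -0.5   0.49]
```

Emit:
{"op": "play_rows", "data": {"series": [0.48, -0.02, -0.35, 0, 0, 0, 0.3, 0.48, -0.03, -0.35, 0, 0, 0, 0.3, 0.48, -0.02, -0.35, 0, 0, 0, 0.3, 0.48, -0.03, -0.35, 0, 0, 0, 0.3, 0.48, -0.02, -0.35, 0, 0, 0, 0.3]}}

```text
time_s: 9.82
tool_pos: [623.6, -195.2, 256.5]
eef_rot: [0.845, 0.272, 0.438, -0.143]
force: [0.2, -0.7, -3.4]
grip_width: 0.5
finger_force: 45.9
```

Emit:
{"op": "play_rows", "data": {"series": [-0.07, -0.37, 0.13, 0.003, -0.032, -0.018, 0.3, -0.03, -0.36, 0.13, 0.003, -0.032, -0.018, 0.3, 0, -0.36, 0.14, 0.003, -0.032, -0.018, 0.3, 0.03, -0.36, 0.13, 0.003, -0.032, -0.018, 0.3, 0.07, -0.35, 0.13, 0.003, -0.032, -0.018, 0.3, 0.1, -0.34, 0.12, 0.003, -0.032, -0.018, 0.3, 0.13, -0.34, 0.11, 0.003, -0.032, -0.018, 0.3, 0.16, -0.32, 0.09, 0.003, -0.032, -0.018, 0.3, 0.18, -0.31, 0.07, 0.003, -0.032, -0.018, 0.3, 0.21, -0.29, 0.05, 0.003, -0.032, -0.018, 0.3, 0.23, -0.29, 0.03, 0.003, -0.032, -0.018, 0.3, 0.25, -0.26, 0.01, 0.003, -0.032, -0.018, 0.3, 0.26, -0.25, -0.03, 0.003, -0.032, -0.018, 0.3, 0.27, -0.23, -0.05, 0.003, -0.032, -0.018, 0.3, 0.27, -0.21, -0.08, 0.003, -0.032, -0.018, 0.3, 0, 0, 0, 0, 0, 0, 0.3]}}

```text
time_s: 11.82
tool_pos: [504.7, 47.2, 174.9]
eef_rot: [0.725, 0.615, -0.241, 0.197]
force: [0.1, -0.0, -2.6]
grip_width: 0.502
finger_force: 46.1
```

```bash
cat > look.py <<'E'
from pl import *
import sys
np.set_printoptions(precision=1,suppress=True)
S={k:bot.snapshot(k) for k in("scene","side","wrist")}
log();o=bot.observe();M=R.from_quat(o["eef_rot"]).as_matrix();g=o["tool_pos"]-19*M[:,2];print("rot err",R.from_matrix(M.T@Mp).as_rotvec(),"grasp",g)
n=sys.argv[1]
a=S["scene"]["color"][100:250,240:400];b=S["side"]["color"][130:330,260:460];w=S["wrist"]["color"]
cv2.imwrite(f"pics/{n}.png",np.hstack([cv2.resize(a,(420,394),interpolation=2),cv2.resize(b,(380,394),interpolation=2)]))
cv2.imwrite(f"pics/{n}w.png",w)
for q in("bottle","bottle_mid","bottle_cap"):
    for k in S:
        for r in bot.place_of(k,q)[:4]:
            if r["score"]>.3: print(q,k,round(r["score"],2),np.array(r["position"]))
f=g-c*70;print("expected foot/mid/cap px",{k:[proj(S[k],f),proj(S[k],f+c*57.5),proj(S[k],f+c*160)] for k in S})
E
python3 look.py v5
```

```text
11.975 [505.9  44.5 178. ] [ 0.3  0.2  1.5 -0.6  1.8  0.5] [[0.135, 0.985, -0.103], [0.795, -0.17, -0.582], [-0.591, -0.004, -0.807]]
rot err [-0.  0.  0.] grasp [507.9  55.5 193.3]
bottle scene 0.93 [290.  168.2]
bottle scene 0.78 [303.5 293. ]
bottle scene 0.68 [242.8 318.7]
bottle side 0.96 [326.  160.7]
bottle side 0.79 [289.8 186.4]
bottle wrist 0.98 [310.1 315.4]
bottle wrist 0.96 [419.4 257.6]
bottle wrist 0.68 [326.5 122.4]
bottle wrist 0.6 [498.7 207.3]
bottle_mid scene 0.97 [238.7 309.6]
bottle_mid scene 0.74 [299.5 162.3]
bottle_mid side 0.92 [366.7 196.2]
bottle_mid side 0.75 [327.3 148.7]
bottle_mid side 0.62 [288.2 169.3]
bottle_mid wrist 0.89 [423.2 287.9]
bottle_mid wrist 0.63 [513.1 257.8]
bottle_cap scene 0.67 [304.4 255. ]
bottle_cap scene 0.57 [227.8 289.3]
bottle_cap side 0.97 [357.1 226.8]
bottle_cap side 0.81 [286.1 126.9]
bottle_cap side 0.74 [323.6 118.3]
bottle_cap wrist 0.73 [326.1 123.2]
bottle_cap wrist 0.57 [565.4 383.2]
expected foot/mid/cap px {'scene': [array([286.5, 169.1]), array([301. , 160.4]), array([325.2, 146. ])], 'side': [array([371.2, 181.2]), array([366.8, 195.9]), array([357.8, 226. ])], 'wrist': [array([315.6, 316.5]), array([315.9, 286.7]), array([317.5, 132.7])]}
```

View pics/v5.png

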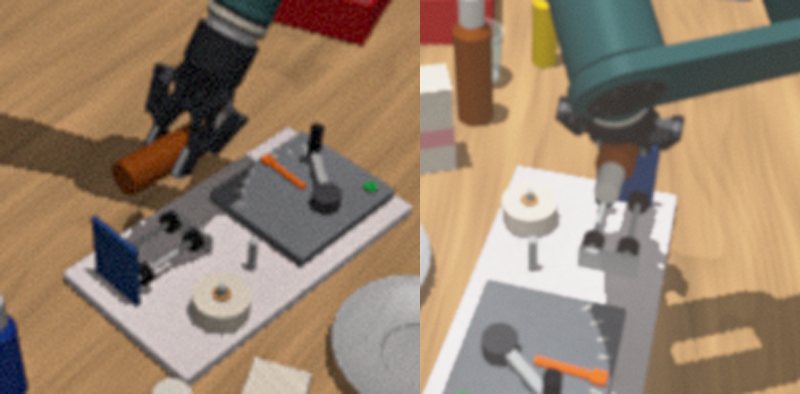

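```bash
cat > seg.py <<'E'
from pl import *
np.set_printoptions(precision=1,suppress=True)
s=bot.snapshot("scene");o=bot.observe();M=R.from_quat(o["eef_rot"]).as_matrix();g=o["tool_pos"]-19*M[:,2]
hsv=cv2.cvtColor(s["color"],cv2.COLOR_BGR2HSV).astype(int);m=((hsv[...,0]<14)&(hsv[...,1]>140)).astype(np.uint8)
n,l,st,ce=cv2.connectedComponentsWithStats(m)
i=[i for i in range(1,n) if st[i,4]>80 and np.linalg.norm(ce[i]-[297,163])<25]
for k in i: 
    print(st[k],ce[k]);ys,xs=np.where(l==k);ax=np.array([14.5,-8.7]);ax/=np.linalg.norm(ax);t=np.c_[xs,ys]@ax;q=np.c_[xs,ys]@[ax[1],-ax[0]];print("obs extent along",np.percentile(t,[0,1,3]),"perp",np.percentile(q,[1,99]))
x=np.array([.985,-.175,0]);u=np.array([0,0,1.])
for d in(60,65,70,75):
    e=np.array([proj(s,g-c*d+22*(x*np.cos(a)+u*np.sin(a))) for a in np.linspace(0,6.3,60)]);print(d,"along min",(e@ax).min(),"perp",(e@[ax[1],-ax[0]]).min(),(e@[ax[1],-ax[0]]).max(),e.min(0),e.max(0))
E
python3 seg.py
```

```text
[281 148  32  27 375] [296.3 160.9]
obs extent along [156.1 156.5 157.3] perp [-298.2 -283.8]
60 along min 158.30915621144032 perp -299.7575930093665 -284.89279036275707 [284.3 160.9] [293.9 174.1]
65 along min 156.8305446080357 perp -299.76982365177986 -284.8729201376761 [283.  161.6] [292.6 174.9]
70 along min 155.34565440388008 perp -299.7821217512811 -284.8529862045548 [281.7 162.4] [291.3 175.6]
75 along min 153.85444776164059 perp -299.7944878223631 -284.8329883261734 [280.4 163.1] [290.  176.4]
```

Run:
```python
from pl import *
g=CR+c*16.5
p,m=plan(g+[0,0,6]+19*Mp[:,2],Mp,8,.3);plan(g+[0,0,-2]+19*Mp[:,2],Mp,4,.3,p,m)
```

```text
deg/row 0.1663950825471791 mm/row 14.06819126428762
0.166,-0.001,0.227,0,0.001,0,0.3,0.165,-0.001,0.228,0,0.001,0,0.3,0.164,-0.001,0.229,0,0.001,0,0.3,0.163,-0.001,0.229,0,0.001,0,0.3,0.163,0,0.23,0,0.001,0.001,0.3,0.162,-0.001,0.23,0,0.001,0,0.3,0.161,-0.001,0.23,0,0.001,0.001,0.3,0.161,-0.002,0.231,0,0,0,0.3
deg/row 0.006365323601107516 mm/row 1.999106760098578
0.023,0,0.033,0,0,0,0.3,0.023,0,0.033,0,0,0,0.3,0.023,0,0.033,0,0,0,0.3,0.022,0,0.032,0,0,0,0.3
```

Emit:
{"op": "play_rows", "data": {"series": [0.16, 0, 0.23, 0, 0, 0, 0.3, 0.16, 0, 0.23, 0, 0.001, 0, 0.3, 0.16, 0, 0.23, 0, 0, 0, 0.3, 0.16, 0, 0.23, 0, 0.001, 0, 0.3, 0.16, 0, 0.23, 0, 0, 0, 0.3, 0.16, 0, 0.23, 0, 0.001, 0, 0.3, 0.16, 0, 0.23, 0, 0, 0, 0.3, 0.16, 0, 0.23, 0, 0, 0, 0.3, 0, 0, 0, 0, 0, 0, 0.3]}}

```text
time_s: 13.6
tool_pos: [504.0, 42.1, 64.2]
eef_rot: [0.727, 0.614, -0.237, 0.196]
force: [0.1, 0.1, -3.5]
grip_width: 0.503
finger_force: 46.0
```

```bash
python3 look.py v6
```

```text
13.75 [505.4  42.5  66.3] [ 0.3  0.3  1.6 -0.5  1.6  0.6] [[0.136, 0.986, -0.101], [0.8, -0.169, -0.575], [-0.584, -0.003, -0.811]]
rot err [0. 0. 0.] grasp [507.3  53.4  81.7]
bottle scene 0.89 [243.2 317.9]
bottle scene 0.8 [289.5 193. ]
bottle scene 0.6 [359.6 148.9]
bottle scene 0.56 [306.9 292.5]
bottle side 0.91 [293.1 186.8]
bottle side 0.76 [323.5 163.2]
bottle wrist 0.96 [531.9 283.7]
bottle wrist 0.87 [311.1 317.9]
bottle_mid scene 0.92 [306.6 276.4]
bottle_mid scene 0.82 [236.8 308.9]
bottle_mid scene 0.7 [297.7 189.3]
bottle_mid side 0.73 [325.6 147.5]
bottle_mid side 0.55 [291. 165.]
bottle_mid wrist 0.85 [558.1 351.6]
bottle_mid wrist 0.57 [438.7 359.6]
bottle_cap scene 0.89 [323.1 174.2]
bottle_cap scene 0.69 [304.5 248.4]
bottle_cap scene 0.57 [230.3 288.1]
bottle_cap side 0.98 [354.7 262.3]
bottle_cap side 0.71 [321.2 116.8]
bottle_cap side 0.6 [282.9 125.1]
bottle_cap wrist 0.58 [327.2 122. ]
expected foot/mid/cap px {'scene': [array([287.3, 195.2]), array([300.8, 186.5]), array([323.5, 172. ])], 'side': [array([367.3, 217. ]), array([363.1, 232.3]), array([354.4, 263.2])], 'wrist': [array([315.5, 316.7]), array([315.8, 285.8]), array([317.1, 127.4])]}
```

View pics/v6w.png

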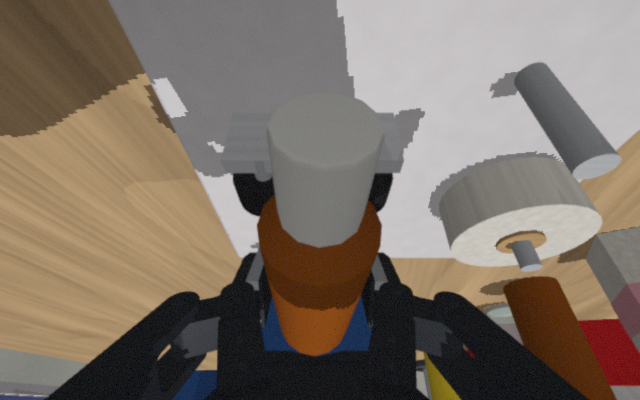

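Wrist view: bottle (cap centre ≈(325,140)) sits squarely over the rollers (≈(250,190),(380,190)). Lowering slowly.

Emit:
{"op": "play_rows", "data": {"series": [0.012, -0.01, 0.016, 0, 0, 0, 0.3, 0.012, -0.01, 0.016, 0, 0, 0, 0.3, 0.012, 0, 0.016, 0, 0, 0, 0.3, 0.012, 0, 0.016, 0, 0, 0, 0.3, 0, 0, 0, 0, 0, 0, 0.3]}}

```text
time_s: 14.82
tool_pos: [503.9, 42.6, 61.7]
eef_rot: [0.727, 0.614, -0.236, 0.196]
force: [-0.5, -0.2, -2.8]
grip_width: 0.501
finger_force: 46.0
```

Emit:
{"op": "play_rows", "data": {"series": [0.012, 0, 0.016, 0, 0, 0, 0.3, 0, 0, 0, 0, 0, 0, 0.3]}}

```text
time_s: 15.08
tool_pos: [504.1, 42.6, 61.2]
eef_rot: [0.727, 0.614, -0.236, 0.197]
force: [-0.9, -0.6, -1.1]
grip_width: 0.503
finger_force: 46.2
```

Emit:
{"op": "play_rows", "data": {"series": [0.012, 0, 0.016, 0, 0, 0, 0.3, 0, 0, 0, 0, 0, 0, 0.3]}}

```text
time_s: 15.32
tool_pos: [504.2, 42.5, 60.9]
eef_rot: [0.727, 0.613, -0.236, 0.197]
force: [-1.6, 0.3, 3.6]
grip_width: 0.507
finger_force: 46.4
```

Emit:
{"op": "play_rows", "data": {"series": [0.012, 0, 0.016, 0, 0, 0, 0.3, 0, 0, 0, 0, 0, 0, 0.3]}}

```text
time_s: 15.58
tool_pos: [504.2, 42.4, 60.7]
eef_rot: [0.728, 0.613, -0.236, 0.197]
force: [-3.6, 0.2, 8.4]
grip_width: 0.506
finger_force: 46.7
```

Emit:
{"op": "play_rows", "data": {"series": [0, -0.02, 0, 0, 0, 0, 0.3, 0, 0, 0, 0, 0, 0, 0.3], "squeeze": 20}}

```text
time_s: 15.82
tool_pos: [503.6, 42.6, 60.4]
eef_rot: [0.728, 0.613, -0.236, 0.197]
force: [-1.5, -1.2, 5.9]
grip_width: 0.502
finger_force: 46.7
```

Emit:
{"op": "play_rows", "data": {"series": [0, 0, 0, 0, 0, 0, 0.53, 0, 0, 0, 0, 0, 0, 0.55, 0, 0, 0, 0, 0, 0, 0.6, 0, 0, 0, 0, 0, 0, 0.66, 0, 0, 0, 0, 0, 0, 0.72, 0, 0, 0, 0, 0, 0, 0.72]}}

```text
time_s: 16.58
tool_pos: [503.0, 42.9, 58.8]
eef_rot: [0.727, 0.614, -0.236, 0.196]
force: [-0.0, -0.6, 0.2]
grip_width: 0.723
finger_force: 0.0
```

```bash
python3 look.py v7 | grep -v "bottle_mid\|bottle "
```

```text
16.725 [503.   42.9  58.8] [ 0.3  0.3  1.6 -0.5  1.6  0.6] [[0.135, 0.986, -0.102], [0.8, -0.17, -0.575], [-0.584, -0.004, -0.811]]
rot err [-0.  0.  0.] grasp [504.9  53.8  74.2]
bottle_cap scene 0.94 [230.5 287.1]
bottle_cap scene 0.63 [196.1 263.2]
bottle_cap scene 0.62 [304.6 250. ]
bottle_cap side 0.81 [286.8 127.5]
bottle_cap side 0.75 [328.4 119.2]
bottle_cap side 0.72 [354.9 268.9]
bottle_cap wrist 0.61 [315.6 131.4]
expected foot/mid/cap px {'scene': [array([286.9, 196.4]), array([300.3, 187.7]), array([322.9, 173.2])], 'side': [array([368. , 219.5]), array([363.8, 234.8]), array([355.3, 265.7])], 'wrist': [array([315.1, 316.1]), array([315.3, 285.1]), array([315.9, 126.5])]}
```

View pics/v7w.png

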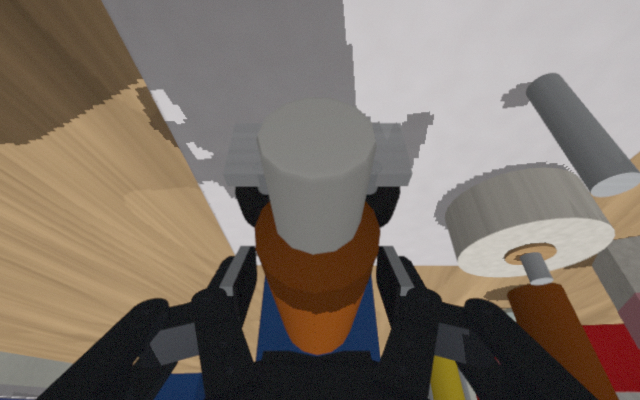

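Emit:
{"op": "play_rows", "data": {"series": [-0.06, 0, -0.08, 0, 0, 0, 0.72, -0.23, 0, -0.33, 0, 0, 0, 0.72, -0.29, 0, -0.41, 0, 0, 0, 0.72, -0.29, 0, -0.41, 0, 0, 0, 0.72, -0.29, 0, -0.41, 0, 0, 0, 0.72, -0.29, 0, -0.41, 0, 0, 0, 0.72, -0.29, 0, -0.41, 0, 0, 0, 0.72]}}

```text
time_s: 18.05
tool_pos: [503.9, 44.1, 212.1]
eef_rot: [0.728, 0.614, -0.235, 0.197]
force: [1.1, -0.4, 1.3]
grip_width: 0.72
finger_force: 0.0
```

```bash
cat > lev.py <<'E'
from pl import *
np.set_printoptions(precision=1,suppress=True)
S={k:bot.snapshot(k) for k in("scene","side","wrist")};log()
cv2.imwrite("pics/w8.png",S["wrist"]["color"]);cv2.imwrite("pics/s8.png",S["side"]["color"]);cv2.imwrite("pics/c8.png",S["scene"]["color"])
import pickle;pickle.dump(S,open("S8.pkl","wb"))
for q,z in(("lever_knob",100),("lever_hinge",40),("marker",40),("bottle_cap",75),("bottle",75),("cradle",75)):
    for k in S:
        for r in bot.place_of(k,q)[:2]:
            if r["score"]>.3: print(q,k,round(r["score"],2),np.array(r["position"]),atz(S[k],r["position"],z))
for nm in("scene","side"):
    img=S[nm]["color"];hsv=cv2.cvtColor(img,cv2.COLOR_BGR2HSV).astype(int)
    m=((hsv[...,0]>3)&(hsv[...,0]<16)&(hsv[...,1]>170)&(hsv[...,2]>170)).astype(np.uint8)
    n,l,st,ce=cv2.connectedComponentsWithStats(m)
    for i in range(1,n):
        if st[i,4]>25:
            ys,xs=np.where(l==i);W=np.array([atz(S[nm],(x,y),46)[:2] for x,y in zip(xs,ys)]);ctr=W.mean(0);w=np.linalg.svd(W-ctr)[2][0];w*=-np.sign(w[0]);print(nm,"orange",st[i],"ctr",ctr,"dir",np.arctan2(w[1],w[0]),"ext",((W-ctr)@w).min(),((W-ctr)@w).max())
E
python3 lev.py
```

```text
18.2 [504.7  44.4 212.1] [ 0.3  0.2  1.4 -0.6  1.8  0.4] [[0.138, 0.986, -0.098], [0.801, -0.17, -0.574], [-0.582, 0.001, -0.813]]
lever_knob scene 0.51 [244.3 250.6] [ 546.2 -259.1  100. ]
lever_knob scene 0.46 [358.3 150.5] [566.4 290.6 100. ]
lever_knob side 0.87 [328.2 321.8] [568.4 310.7 100. ]
lever_knob side 0.56 [369.7 194.6] [490.6 -83.8 100. ]
lever_hinge scene 0.55 [362.1 175.2] [615.6 249.   40. ]
lever_hinge scene 0.54 [323.2 173.2] [501.2 173.2  40. ]
lever_hinge side 0.57 [299.5 309.7] [631.5 245.2  40. ]
marker scene 0.43 [365.8 177.7] [632.6 246.2  40. ]
bottle_cap scene 0.77 [304.3 251.8] [ 667.6 -149.1   75. ]
bottle_cap scene 0.63 [330.4 193.9] [597.   78.3  75. ]
bottle_cap side 0.87 [325.  118.6] [ 642.9 -536.6   75. ]
bottle_cap side 0.78 [358.  266.5] [514.7 144.9  75. ]
bottle_cap wrist 0.92 [549.4 340.5] [ 1095.3 -1014.     75. ]
bottle scene 0.95 [240.1 317.8] [ 662.  -397.2   75. ]
bottle scene 0.93 [305.3 293.4] [ 748.2 -248.6   75. ]
bottle side 0.75 [368.2 218.5] [492.3 -18.1  75. ]
bottle side 0.75 [325.2 163.1] [ 619.4 -255.    75. ]
bottle wrist 0.8 [311.5 152.1] [490.8 -19.3  75. ]
bottle wrist 0.74 [490.  188.3] [ 677.8 -111.7   75. ]
cradle scene 0.93 [296.4 186.6] [489.8  37.   75. ]
cradle scene 0.46 [362.1 177.6] [638.  205.4  75. ]
cradle side 0.83 [366.5 232.8] [496.4  34.7  75. ]
scene orange [340 159  16  12  26] ctr [544.1 259.2] dir 2.9128329102437567 ext -41.08513050766845 31.804056181206924
side orange [363 215   7  15  33] ctr [496.5 -36.9] dir -1.782798512259344 ext -27.87055941162672 29.40322660167541
side orange [321 312  37  13 122] ctr [543.7 261.6] dir 2.9230069789071482 ext -43.1139588409172 31.68994854018202
```

Run:
```python
from pl import *
np.set_printoptions(precision=2,suppress=True)
P=fit().x
D=lambda a:frame([0,0,-1],[np.sin(a),-np.cos(a),0])
h=np.array([626,241]);J=L[-1][0]
for a,z in((2.32,250),(2.32,63),(2.62,63),(2.92,63)):
    J,e=ik(P,np.array([*h+90*np.array([np.cos(a),np.sin(a)]),z]),D(a),J);print(a,z,J,e,D(a)[:,0])
plan([565,306,240],D(2.32),11,.72)
```

```text
2.32 250 [ 0.41  0.29  1.09  0.    1.76 -0.34] 2.2242963415097045e-11 [-0.68  0.73  0.  ]
2.32 63 [ 0.41  0.37  1.36 -0.    1.4  -0.34] 1.342353301701533e-13 [-0.68  0.73  0.  ]
2.62 63 [ 0.39  0.32  1.43 -0.    1.39 -0.66] 6.514364883963943e-11 [-0.87  0.5   0.  ]
2.92 63 [ 0.36  0.28  1.49  0.    1.37 -0.99] 2.8961359944483034e-10 [-0.98  0.22  0.  ]
deg/row 5.717528002644253 mm/row 24.610966896155468
0.364,0.029,-0.33,-0.008,0.017,-0.026,0.72,0.377,0.067,-0.309,-0.008,0.017,-0.026,0.72,0.386,0.106,-0.287,-0.008,0.017,-0.026,0.72,0.39,0.144,-0.263,-0.009,0.017,-0.026,0.72,0.39,0.183,-0.238,-0.008,0.016,-0.026,0.72,0.385,0.221,-0.213,-0.009,0.017,-0.025,0.72,0.377,0.256,-0.186,-0.008,0.016,-0.026,0.72,0.363,0.291,-0.16,-0.009,0.017,-0.025,0.72,0.347,0.323,-0.133,-0.008,0.016,-0.026,0.72,0.326,0.353,-0.107,-0.009,0.017,-0.025,0.72,0.301,0.381,-0.08,-0.008,0.016,-0.026,0.72
```

Emit:
{"op": "play_rows", "data": {"series": [0.36, 0.03, -0.33, -0.008, 0.017, -0.026, 0.72, 0.38, 0.07, -0.31, -0.008, 0.017, -0.026, 0.72, 0.39, 0.11, -0.29, -0.008, 0.017, -0.026, 0.72, 0.39, 0.14, -0.26, -0.009, 0.017, -0.026, 0.72, 0.39, 0.18, -0.24, -0.008, 0.016, -0.026, 0.72, 0.39, 0.22, -0.21, -0.009, 0.017, -0.025, 0.72, 0.38, 0.26, -0.19, -0.008, 0.016, -0.026, 0.72, 0.36, 0.29, -0.16, -0.009, 0.017, -0.025, 0.72, 0.35, 0.32, -0.13, -0.008, 0.016, -0.026, 0.72, 0.33, 0.35, -0.11, -0.009, 0.017, -0.025, 0.72, 0.3, 0.38, -0.08, -0.008, 0.016, -0.026, 0.72, 0, 0, 0, 0, 0, 0, 0.72]}}

```text
time_s: 20.6
tool_pos: [565.0, 306.6, 239.8]
eef_rot: [0.4, 0.917, -0.001, 0.0]
force: [0.0, -1.0, -0.1]
grip_width: 0.724
finger_force: 0.0
```

```bash
python3 lev.py | grep -v "bottle\|cradle"
```

```text
20.75 [564.4 305.9 239.7] [ 0.4  0.3  1.1 -0.   1.7 -0.3] [[-0.68, 0.733, -0.0], [0.733, 0.68, -0.002], [-0.001, -0.002, -1.0]]
lever_knob scene 0.52 [357.7 150.9] [565.9 287.4 100. ]
lever_knob scene 0.39 [299.5 189.2] [520.5  15.2 100. ]
lever_knob wrist 0.88 [315.8 183. ] [564.1 304.5 100. ]
lever_hinge scene 0.58 [363.2 175.8] [620.3 248.8  40. ]
lever_hinge side 0.68 [299.2 308.4] [632.5 242.   40. ]
lever_hinge wrist 0.63 [317.2 239.3] [626.4 239.4  40. ]
marker scene 0.54 [359.8 177.8] [616.2 232.8  40. ]
side orange [359 239   6  10  29] ctr [506.1  44.3] dir -1.7448252389824028 ext -14.442382088345289 18.092302588252664
side orange [321 312  24   8  64] ctr [562.7 257.5] dir 2.9235474473725356 ext -23.740614461803595 24.22877718052583
```

View pics/w8.png

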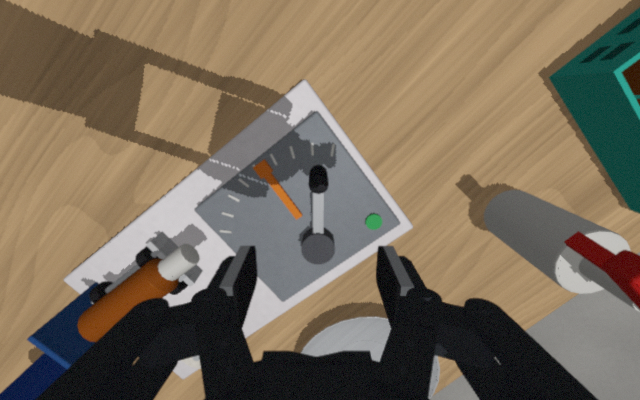

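```bash
cat > mk.py <<'E'
from pl import *
np.set_printoptions(precision=2,suppress=True)
import pickle
s=pickle.load(open("S8.pkl","rb"))["wrist"];img=s["color"];hsv=cv2.cvtColor(img,cv2.COLOR_BGR2HSV).astype(int)
m=((hsv[...,0]>3)&(hsv[...,0]<18)&(hsv[...,1]>190)).astype(np.uint8)
n,l,st,ce=cv2.connectedComponentsWithStats(m)
for i in range(1,n):
    if st[i,4]>150:
        ys,xs=np.where(l==i);z=46 if np.linalg.norm(ce[i]-[280,195])<40 else 75
        W=np.array([atz(s,(x,y),z)[:2] for x,y in zip(xs,ys)]);ctr=W.mean(0);w=np.linalg.svd(W-ctr,full_matrices=False)[2][0];w*=-np.sign(w[0]) if z==46 else -np.sign(w[1])
        t=(W-ctr)@w;print(st[i],"ctr",ctr,"dir",np.arctan2(w[1],w[0]),"ends",ctr+w*t.min(),ctr+w*t.max(),"len",np.ptp(t))
        if z==46: print("hinge from marker",ctr+w*t.min()-40*w,ctr+w*t.max()-120*w)
g=cv2.cvtColor(img,cv2.COLOR_BGR2GRAY)
print("hinge disc",atz(s,(318,245),64),"knob top",atz(s,(319,173),100))
E
python3 mk.py; python3 -c "
import cv2;a=cv2.imread('pics/w8.png')[150:270,230:350];cv2.imwrite('pics/w8c.png',cv2.resize(a,(600,600),interpolation=0))"
```

```text
[624  61  16  33 277] ctr [716.05 573.05] dir -0.3538913123221423 ends [704.37 577.37] [731.35 567.4 ] len 28.75803258946297
[254 160  47  58 486] ctr [542.65 259.16] dir 2.9214848147126804 ends [586.81 249.28] [511.91 266.03] len 76.75558638242934
hinge from marker [625.85 240.54] [629.02 239.83]
[  78  259  100   83 2926] ctr [499.38  35.15] dir -1.7389918691816164 ends [511.97 109.3 ] [486.39 -41.36] len 152.81704246574657
hinge disc [623.97 243.37  64.  ] knob top [559.64 313.84 100.  ]
```

View pics/w8c.png

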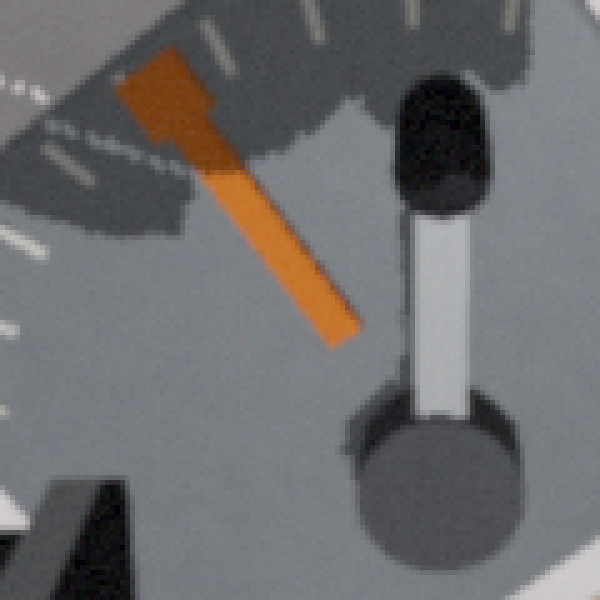

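Lever knob top at ≈(318,184), hinge disc ≈(318,247), marker ≈(254–300,160–218): lever at ≈2.33 rad, marker ≈2.92 rad. I'll grip the knob and swing it about +0.59.

```bash
cat >> pl.py <<'E'
D=lambda a:frame([0,0,-1],[np.sin(a),-np.cos(a),0])
H=np.array([627.0,240.4])
K=lambda a,z,r=90:np.array([*H+r*np.array([np.cos(a),np.sin(a)]),z])
E
python3 - <<'E'
from pl import *
p,m=plan(K(2.33,68),D(2.33),9,.72)
n=12
for k in range(n):
    a=2.33+(2.922-2.33)*(k+1)/n
    t=K(a,68);s=np.round(m.T@(t-p)/50,3);w=np.round(R.from_matrix(m.T@D(a)).as_rotvec()/np.pi,3);print(*s,*w,sep=",");p=p+m@(s*50);m=m@R.from_rotvec(w*np.pi).as_matrix()
print(p,K(2.922,68))
E
```

```text
deg/row 0.06191195756258552 mm/row 19.102403290552836
-0.002,0,0.382,0,0,0,0.72,-0.002,0,0.382,0,0,0,0.72,-0.002,0,0.382,0,0,0,0.72,-0.002,-0.001,0.382,0,0,-0.001,0.72,-0.001,0,0.382,0,0,0,0.72,-0.002,-0.001,0.382,0,0,-0.001,0.72,-0.001,0,0.382,0,0,0,0.72,-0.002,-0.001,0.382,0,0,-0.001,0.72,-0.001,0,0.382,0,0,0,0.72
-0.002,-0.089,0.0,-0.0,0.0,-0.016
-0.003,-0.089,0.0,-0.0,0.0,-0.015
-0.002,-0.089,0.001,-0.0,0.0,-0.016
-0.002,-0.088,-0.0,-0.0,0.0,-0.016
-0.002,-0.089,-0.0,-0.0,0.0,-0.016
-0.002,-0.089,-0.0,-0.0,0.0,-0.015
-0.003,-0.089,-0.0,-0.0,0.0,-0.016
-0.002,-0.089,-0.0,-0.0,0.0,-0.016
-0.002,-0.088,-0.0,-0.0,0.0,-0.015
-0.002,-0.089,-0.0,-0.0,0.0,-0.016
-0.003,-0.089,-0.0,-0.0,0.0,-0.016
-0.002,-0.089,0.0,-0.0,0.0,-0.016
[539.17137927 259.97942864  68.00026515] [539.16123629 260.0048869   68.        ]
```

Emit:
{"op": "play_rows", "data": {"series": [0, 0, 0.38, 0, 0, 0, 0.72, 0, 0, 0.38, 0, 0, 0, 0.72, 0, 0, 0.38, 0, 0, -0.001, 0.72, 0, 0, 0.38, 0, 0, 0, 0.72, 0, 0, 0.38, 0, 0, -0.001, 0.72, 0, 0, 0.38, 0, 0, 0, 0.72, 0, 0, 0.38, 0, 0, -0.001, 0.72, 0, 0, 0.38, 0, 0, 0, 0.72, 0, 0, 0.38, 0, 0, 0, 0.72, 0, 0, 0, 0, 0, 0, 0.72]}}

```text
time_s: 22.9
tool_pos: [563.2, 305.7, 66.1]
eef_rot: [0.395, 0.919, -0.002, -0.001]
force: [-0.4, -0.4, -0.0]
grip_width: 0.721
finger_force: 0.0
```

Emit:
{"op": "play_rows", "data": {"series": [0, 0, 0, 0, 0, 0, 0.1, 0, 0, 0, 0, 0, 0, 0.1, 0, 0, 0, 0, 0, 0, 0.1, 0, 0, 0, 0, 0, 0, 0.1, 0, 0, 0, 0, 0, 0, 0.1, 0, 0, 0, 0, 0, 0, 0.1, 0, 0, 0, 0, 0, 0, 0.1], "squeeze": 20}}

```text
time_s: 23.78
tool_pos: [565.4, 306.7, 70.3]
eef_rot: [0.395, 0.919, 0.001, 0.001]
force: [-0.8, 1.3, 5.2]
grip_width: 0.226
finger_force: 21.0
```

Emit:
{"op": "play_rows", "data": {"series": [0, -0.089, -0.03, 0, 0, -0.016, 0.1, -0.002, -0.089, 0, 0, 0, -0.015, 0.1, -0.002, -0.089, 0, 0, 0, -0.016, 0.1, -0.002, -0.089, 0, 0, 0, -0.016, 0.1, -0.002, -0.089, 0, 0, 0, -0.016, 0.1, -0.002, -0.089, 0, 0, 0, -0.015, 0.1, -0.003, -0.089, 0, 0, 0, -0.016, 0.1, -0.002, -0.089, 0, 0, 0, -0.016, 0.1, -0.002, -0.089, 0, 0, 0, -0.015, 0.1, -0.002, -0.089, 0, 0, 0, -0.016, 0.1, -0.003, -0.089, 0, 0, 0, -0.016, 0.1, -0.002, -0.089, 0, 0, 0, -0.016, 0.1, 0, 0, 0, 0, 0, 0, 0.1]}}

```text
time_s: 25.4
tool_pos: [538.6, 260.3, 70.3]
eef_rot: [0.109, 0.994, -0.001, 0.0]
force: [-0.1, -1.1, 1.4]
grip_width: 0.225
finger_force: 20.8
```

```bash
cat > fin.py <<'E'
from pl import *
np.set_printoptions(precision=3,suppress=True)
log();s=bot.snapshot("wrist");cv2.imwrite("pics/w9.png",s["color"])
import pickle;pickle.dump({"wrist":s},open("S8.pkl","wb"))
for q,z in(("lever_knob",100),("lever_hinge",40),("bottle",75),("bottle_cap",75)):
    for r in bot.place_of("wrist",q)[:2]: print(q,r["score"],np.array(r["position"]),atz(s,r["position"],z))
E
python3 fin.py
```

```text
25.4 [538.6 260.3  70.3] [ 0.356  0.276  1.477 -0.001  1.389 -0.996] [[-0.976, 0.217, 0.0], [0.217, 0.976, -0.001], [-0.0, -0.001, -1.0]]
lever_knob 0.94 [317.2 291.4] [539.761 259.298 100.   ]
lever_hinge 0.67 [318.6 348. ] [628.359 240.69   40.   ]
lever_hinge 0.53 [ 91.  271.9] [534.861 110.613  40.   ]
bottle_cap 0.95 [ 86.9 275.2] [521.151 141.424  75.   ]
```

Now release gently, rise, and look.

Emit:
{"op": "play_rows", "data": {"series": [0, 0, 0, 0, 0, 0, 0.24, 0, 0, 0, 0, 0, 0, 0.3, 0, 0, 0, 0, 0, 0, 0.45, 0, 0, 0, 0, 0, 0, 0.6, 0, 0, 0, 0, 0, 0, 0.7, 0, 0, 0, 0, 0, 0, 0.7, 0, 0, -0.3, 0, 0, 0, 0.7, 0, 0, -0.45, 0, 0, 0, 0.7, 0, 0, -0.45, 0, 0, 0, 0.7, 0, 0, -0.45, 0, 0, 0, 0.7, 0, 0, -0.45, 0, 0, 0, 0.7, 0, 0, -0.45, 0, 0, 0, 0.7, 0, 0, -0.45, 0, 0, 0, 0.7, 0, 0, -0.45, 0, 0, 0, 0.7, 0, 0, 0, 0, 0, 0, 0.7]}}

```text
time_s: 27.52
tool_pos: [539.7, 261.2, 246.8]
eef_rot: [0.109, 0.994, 0.001, 0.003]
force: [0.8, 0.8, 0.2]
grip_width: 0.701
finger_force: 0.0
```

```bash
python3 fin.py;  python3 mk.py|tail -6; python3 -c "
import cv2;a=cv2.imread('pics/w9.png')[100:300,60:400];cv2.imwrite('pics/w9c.png',cv2.resize(a,(800,470),interpolation=2))"
```

```text
27.525 [539.7 261.2 246.8] [ 0.357  0.191  1.223 -0.001  1.72  -0.996] [[-0.976, 0.216, 0.006], [0.216, 0.976, 0.002], [-0.006, 0.003, -1.0]]
lever_knob 0.84 [314.7 179. ] [538.157 259.284 100.   ]
lever_hinge 0.73 [316.2 234.9] [626.366 241.296  40.   ]
bottle 0.9 [ 51.6 187.9] [493.406 -17.864  75.   ]
bottle 0.58 [ 45.6 335.3] [ 670.097 -118.026   75.   ]
bottle_cap 0.64 [207.2 184.6] [525.695 143.538  75.   ]
[  36  162  134   46 4892] ctr [502.31  34.44] dir -1.717088415017786 ends [512.77 105.46] [492.03 -35.31] len 142.29562269925884
[607 251  33  47 846] ctr [731.61 588.47] dir -2.748290791637266 ends [774.36 606.2 ] [704.04 577.03] len 76.13701935509262
[ 590  282   50  118 3623] ctr [843.27 588.09] dir -2.994590699966939 ends [948.47 603.67] [743.26 573.28] len 207.44446311979567
[   0  325   61   75 2239] ctr [ 695.62 -159.46] dir -0.9291676104251075 ends [ 658.25 -109.43] [ 747.4  -228.77] len 148.95576330614455
hinge disc [628.43 242.96  64.  ] knob top [533.13 264.74 100.  ]
```

View pics/w9c.png

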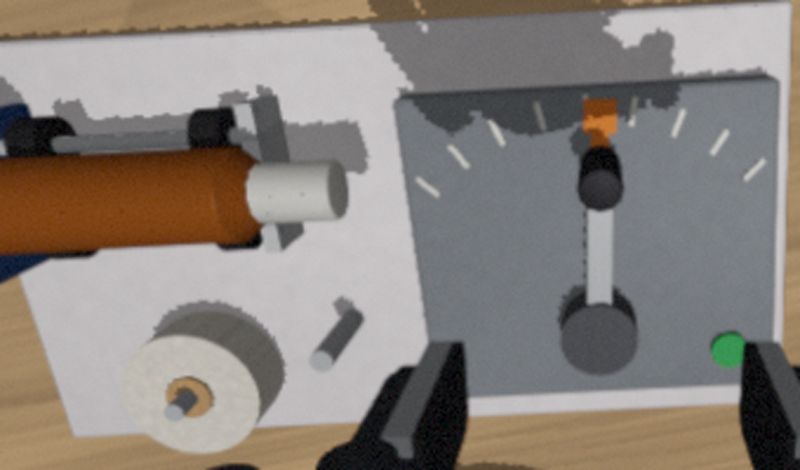

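Run:
```python
from pl import *
import pickle
np.set_printoptions(precision=1,suppress=True)
s=pickle.load(open("S8.pkl","rb"))["wrist"];T=lambda u,v:(60+u*.425,100+v*.4255)
f=lambda u,v,z:c@(atz(s,T(u,v),z)-CR)
print("rollers along c",f(213,130,55),f(40,138,55))
print("shoulder start(115)",f(240,195,90)+0,"cap end(160)",f(345,190,80),f(335,190,80),"cap start(123)",f(250,190,80))
S={k:bot.snapshot(k) for k in("scene","side")}
for q in("bottle","bottle_cap"):
  for k in S:
    for r in bot.place_of(k,q)[:4]:
        w=atz(S[k],r["position"],75)
        if abs((w-CR)@[.985,-.175,0])<30 and abs(c@(w-CR))<150: print(q,k,c@(w-CR),r["score"])
for q in("green_bottle","blue_bottle","jar","beaker","carton"):
    r=bot.place_of("side",q)[:1];print(q,[atz(S["side"],x["position"],0) for x in r])
```

```text
rollers along c 42.76917399581811 -37.76745351152554
shoulder start(115) 67.46839120451895 cap end(160) 109.12998864929571 104.68178634462305 cap start(123) 67.005583569823
bottle scene -48.01744579205484 0.94
bottle side -63.68198714170123 0.9
bottle_cap scene 110.04158743631669 0.98
bottle_cap side 108.88133150561673 0.65
green_bottle []
blue_bottle []
jar [array([ 411.3, -337.1,    0. ])]
beaker [array([ 722.2, -335. ,    0. ])]
carton [array([ 780.7, -108. ,    0. ])]
```

```bash
python3 -c "
from bench import bot
print(bot.job_done())"
```

```text
the job is handed in; nothing more can be done
None
```

The job is handed in: the amber bottle lies on the four rollers with its foot about 10 mm from the blue end plate and its cap towards the lever, and the lever lines up with the orange marker. I saw nothing else on the table disturbed, but in the final check the detector found only the jar, beaker and carton, not the green and blue bottles.

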